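# Dress the rim of a steel disc with a block file

## Task

Take the block file from its grey rest and dress the rim of the steel disc in the stand: push the file forward, away from the robot, across the top of the rim with firm but moderate pressure, lift it clear for every return and never drag it back over the rim. Each stroke carries the stiff disc round a little; keep stroking until the disc has gone all the way round to its stop, then lay the file back flat in its rest. Touch the disc with nothing but the file and leave the bottles and the dish where they are.

Things in the scene. Friction and masses are not known exactly. Their poses are not given: they have to be found in the camera images.
- file_grip (a point): Centre of the block file's wooden grip, 28 mm above the blade's underside, mid-length and mid-width. Steel blade 120 (x) x 26 (y) x 5 mm with an upright wooden grip 64 x 22 x 46 mm high on its middle; x along the blade, z up; 160 g; both ends alike. Take it by the grip from above, across its 22 mm width.
- file: The same block file; origin at the centre of the blade's underside, axes as above.
- rest: Grey shallow fixed tray for the file, outside 144 (x) x 44 (y) x 9 mm high, floor 4 mm thick, walls 4 mm (inside 136 x 36 mm); origin at the centre of its underside on the desk, x along its length. The file starts flat in it. Note: a tall fixed microscope (about 0.35 m high) stands beyond and left of the disc stand, near x 0.7, y -0.08: an arm coming from the left must swing in close to its base, not through it.
- stand: Fixed stand, grey base plate 110 (x) x 84 (y) x 8 mm, origin at the centre of its underside on the desk. +x points away from the robot: the forward stroke direction. A steel disc of radius 35 mm, 14 mm thick, stands upright above the origin, its axle along y, so the top of its rim is straight above the origin. Cheeks and yoke stay over 16 mm below the rim's top, within 48 mm in y.
- disc (a joint): Disc angle (rad), 0 to 3.0 = stop. Starts at 0 to 0.4, grows as the top of the rim moves forward. A dark 9 mm stud on each flat face, 26.5 mm from the axle, points to the robot at 0, up at 1.57, away at 3.0. Turns stiffly, as in thick grease, at a speed that grows with the file's drag, so the file slides over it: roughly 0.5 to 1 rad/s at 10 N of pressure.
- stain_violet: Small violet dropper bottle, 32 mm across, 99 mm high, standing loose on the desk; bystander. Origin at the centre of its underside.
- iodine: Small brown dropper bottle, 32 mm across, 99 mm high, standing loose on the desk; bystander. Origin at the centre of its underside.
- petri_1: Round lidded dish, 61 mm across, 16 mm high, lying loose on the desk; bystander. Origin at the centre of its underside.
- stand_top (a point): The lowest height the top of the rim can have: 81 mm above the stand's origin. The disc's post is clamped at an unknown height, so the true top of the rim is 0 to 20 mm above this point; find it by touch. The disc's yoke is sprung: gives from 1 to 2 N, then sinks about 1 mm for every 6 N. More than 18 N between file and stand, a hard landing included, mars the rim.

How it is judged:
By the outcome, as a careful person would: the job done as asked, in the order asked, and still so for the second after the job is handed in, with the robot touching nothing.
It also fails if it takes over 72 s, if anything falls off the work surface, if the arm or the gripper's body presses on something with over 40 N, if the wrist force passes 120 N, or if a joint passes its speed limit or range.

## Robot

A 6-joint arm with a two-finger parallel gripper is mounted at the origin on a cart in front of the work surface, level with it; the furniture and walls round the work are solid. World frame = base frame: x ahead of the robot, y to its left, z up, the work surface at z = 0. Lengths are in m, angles in degrees, forces in N, time in s.
With the tool pointing down it reaches from about 0.4 to 0.825 m from the base axis. Payload 7 kg.
Tool frame: the origin (TCP) lies midway between the tips of the shut fingers; the grasp point (between the pads) lies r.grip_depth behind it (r.grip_depth is the distance from the TCP to the grasp point, in m); z points along the fingers, y is the direction in which the jaws open and shut (so a half turn about z gives the same grasp; the last joint's range is limited). The gripper opens to 88 mm and grips with 3 to 60 N. Pads are 19 mm wide; open, the fingers measure 130 mm over their backs; the gripper's body (78 mm by 193 mm) begins 47 mm behind the grasp point.
Start: joints at [-47.779, 20.546, 0.682, 0, -70.136, -16.507], TCP at [0.293, -0.608, 0.227] pointing down, gripper open.
Joint ranges: [-176.03, 176.03], [-82.01, 121.73], [-58.28, 71.71], [-173.87, 95.51], [-174.79, -0.11], [-173.66, 173.66]. Speed limits (degrees/s): [136.94, 136.94, 172.46, 180, 180, 180].

## Interface

Orientations are given as [roll, pitch, yaw] about the fixed x, y, z axes, in that order (R = Rz(yaw) Ry(pitch) Rx(roll)).
In Python, from plant import r, imaging, close_job gives the robot as it stands.
- The arm moves only by the tool step_arm, never from a script. Its argument "commands" is a list of rows, each a list of 2 entries, a list of its own where there are three numbers: the shift along the tool's x, y, z in mm, then the turn about the tool's z in degrees. In form: [[[x, y, z], twist], ...]. A call has 1 to 20 rows; each row shifts and turns the commanded pose from where the row before left it, along the tool's axes as they then stand; what a row does not reach is not made up. A row lasts 1/8 s, in which the tool goes at most 62.5 mm and 10.7 degrees, less where a joint would pass 70% of its speed; a pose out of reach is approached as far as the arm can. A call with a gripper value outside its range is refused whole. "gripper" is the closure, from 0 (fully open) to 1 (shut), set as the call begins (left out, the last holds). The fingers move at their own pace and stop on an object; "grip_force" is the grip in N (left out, the last holds). Time passes only in rows, so rows that do not move let the fingers close. It gives the time, the measured TCP pose, the force and the opening at its end, in the units of the state.
- r.get_state(): the state, without advancing time (a new reading comes with each control period).
- imaging.capture(name): name is "scene" or "top" or "wrist"; returns a dict with "img" (480x640x3 uint8, red, green, blue), "z_map" (480x640 float32, m along the optical axis (not along the pixel's ray), 0 where there is no reading), "vfov" (degrees; the focal length in pixels is half the picture's height over the tangent of half this angle, whatever the lens; pixels are square), "cx", "cy" (the principal point, pixels), "extrinsics" (4x4, takes a point from camera to world coordinates); the wrist camera has in their place "T_tool_cam" (4x4, takes a point from camera to tool coordinates, whose origin is the TCP and whose axes are the flange's). Camera axes: x right, y down, z forward; pixel columns grow to the right and rows downward; lengths in m; the calibration is good to about 2 mm. A picture is of the moment at which its call begins: read the wrist's pose just before it.
- close_job(): hands the job in, once; it reports no verdict.
The state is a dict: "time_s": time; "joints": joint angles; "qd": joint speeds; "joint_torque": joint torques, N m; "tcp_pos": TCP position; "eef_rot": TCP orientation; "contact_force": force on the tool from outside, world axes, zero at the start; "moment": the same for the moment, N m; "gripper_width": finger opening in m.
Only numpy, scipy, OpenCV 4.12 (cv2) and the standard library are available. Lean on these libraries where they do the work, as an engineer would, in place of code of your own. Each camera call takes 0.05 s, during which the arm holds its last target.

## Working session

There is one attempt and no reset: what is moved stays moved. The work goes in short steps, Python scripts to look and compute and a tool call to move; the robot and the scene stay as the last step left them, time stands still between calls to the robot, and variables do not carry over. Pictures are saved under pics/ and viewed, and the job is handed in when it is done.

Besides the shell and the picture viewer there is one more tool, called by a JSON object that holds its "method" and its "body", one argument or row to a line. step_arm: Moves the arm, as the interface text tells. Its arguments: {"type":"object","properties":{"commands":{"type":"array","items":{"type":"array"}},"gripper":{"type":"number"},"grip_force":{"type":"number"}},"required":["commands"]}

```bash
mkdir -p pics; ls; python3 - <<'E'
from plant import r, imaging
import cv2,numpy as np
print(r.get_state(), r.grip_depth)
for n in ["scene","top"]:
    c=imaging.capture(n); np.savez(n+"0.npz",**c)
    cv2.imwrite(f"pics/{n}0.png",c["img"][:,:,::-1]); print(n,c["vfov"],c["cx"],c["cy"],c["extrinsics"])
E
```

```text
pics
{'time_s': 0.0, 'joints': array([-4.77780210e+01,  2.05910940e+01,  6.34754451e-01, -1.95396949e-02,
       -7.01362093e+01, -1.65072013e+01]), 'qd': array([ 0.00888666,  0.0143927 ,  0.03019133,  0.06338777, -0.12018786,
        0.04726087]), 'joint_torque': array([ 1.93058106e-03, -5.82721531e+01,  2.93064827e+01,  6.99710637e+00,
        7.12580950e-03, -1.54967652e-04]), 'tcp_pos': array([ 0.29264484, -0.60772781,  0.22563582]), 'eef_rot': array([ 1.79906046e+02, -8.68733996e-03, -1.54291869e+02]), 'contact_force': array([-1.3123055 ,  0.01315492, -0.070075  ]), 'moment': array([0.06542667, 0.05793662, 0.03956767]), 'gripper_width': 0.08779516804036015} 0.0188
scene 43.8249832872123 314.7449206926774 240.84636651516809 [[-0.91681146 -0.17839034  0.35725849  0.19587229]
 [-0.3988294   0.45341884 -0.79708623  0.4354551 ]
 [-0.01979524 -0.87326298 -0.48684691  0.56883867]
 [ 0.          0.          0.          1.        ]]
top 49.78303490169649 328.89840324118194 242.4444565472052 [[ 0.01375689 -0.99726481  0.07261985  0.44484964]
 [-0.99958524 -0.01187852  0.02623457 -0.31928715]
 [-0.0253002  -0.07295064 -0.9970146   0.91564466]
 [ 0.          0.          0.          1.        ]]
```

View pics/scene0.png

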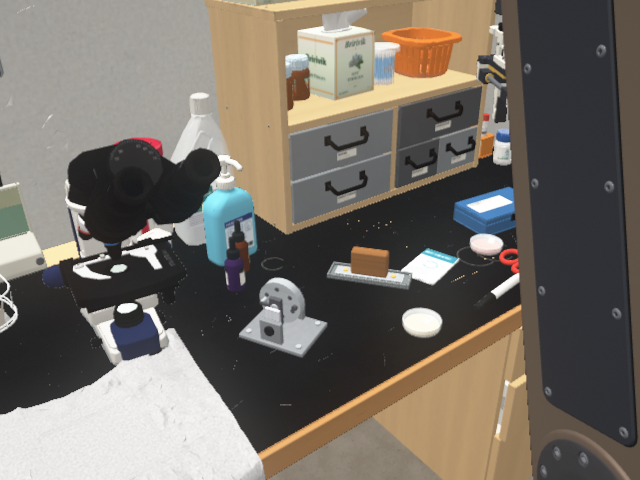

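View pics/top0.png

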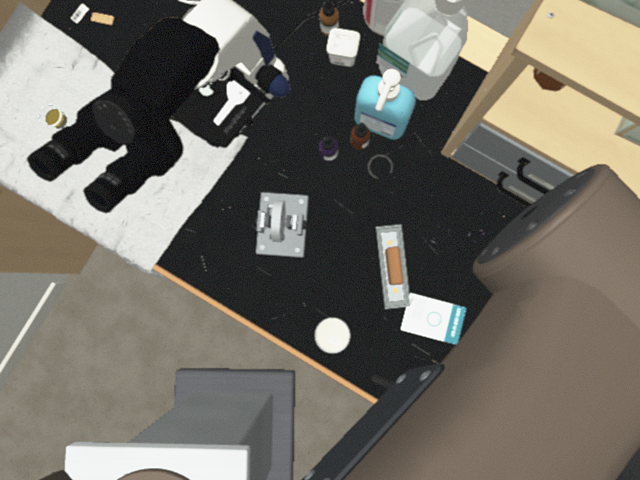

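The top picture shows the stand near (282,225), rest and file at (393,266), the bottles at (328,148) and (360,136), and the dish at (332,335). Next I'll fit their poses.

```bash
cat > h.py <<'E'
import numpy as np,cv2
def cloud(c,T=None):
    T=c["extrinsics"] if T is None else T
    z=c["z_map"]; f=240/np.tan(np.radians(c["vfov"])/2)
    v,u=np.mgrid[:480,:640]
    P=np.stack([(u-c["cx"])/f*z,(v-c["cy"])/f*z,z,np.ones_like(z)],-1)@np.array(T).T
    P=P[...,:3]; P[z==0]=np.nan; return P
def rect(p):
    (c,s,a)=cv2.minAreaRect((p*1000).astype(np.float32)); return c,s,a
E
python3 - <<'E'
from h import *
c=np.load("top0.npz"); P=cloud(c); im=c["img"]
def reg(u0,u1,v0,v1,z0,z1,name):
    q=P[v0:v1,u0:u1].reshape(-1,3); q=q[(q[:,2]>z0)&(q[:,2]<z1)]
    print(name,len(q),rect(q[:,:2]),np.round(q.mean(0),4),q[:,2].max())
def flat(u0,u1,v0,v1): 
    q=P[v0:v1,u0:u1].reshape(-1,3); print("desk",np.nanmedian(q[:,2]))
flat(210,250,180,240);flat(320,370,200,300);flat(440,470,200,260)
reg(250,315,185,262,.004,.013,"base")
reg(250,315,185,262,.03,.2,"disc+")
reg(250,315,185,262,.075,.2,"disctop")
reg(365,415,215,315,.0035,.015,"rest")
reg(365,415,215,315,.03,.07,"grip")
reg(310,355,315,357,.008,.03,"dish")
reg(316,342,135,162,.05,.12,"violet")
reg(348,372,120,152,.05,.12,"iodine")
s=np.load("scene0.npz"); Q=cloud(s)
for n,u0,u1,v0,v1 in (("disc",255,305,275,325),("grip",348,392,245,280)):
    q=Q[v0:v1,u0:u1].reshape(-1,3);q=q[q[:,2]>.03];print(n,rect(q[:,:2]),q.max(0),q.min(0))
for n,b in (("a",(240,330,180,270)),("b",(365,425,215,315))):
    x=im[b[2]:b[3],b[0]:b[1],::-1]; cv2.imwrite(f"pics/z{n}.png",cv2.resize(x,None,fx=6,fy=6,interpolation=cv2.INTER_CUBIC)[:600,:800])
x=s["img"][255:365,230:340,::-1]; cv2.imwrite("pics/zs.png",cv2.resize(x,None,fx=5,fy=5,interpolation=cv2.INTER_CUBIC))
E
```

```text
desk 0.0015488925805666742
desk 0.001359823159472362
desk 0.0013379209081513244
base 1904 ((545.5269165039062, -211.40623474121094), (136.5955352783203, 114.16924285888672), 1.2780609130859375) [ 0.5398 -0.2128  0.0082] 0.012990570549046399
disc+ 1130 ((542.3193969726562, -211.05364990234375), (65.90519714355469, 82.12891387939453), 23.810047149658203) [ 0.5412 -0.213   0.0663] 0.09778357334637677
disctop 403 ((542.335693359375, -210.81884765625), (40.19403839111328, 58.352760314941406), 58.296756744384766) [ 0.5412 -0.2115  0.0874] 0.09778357334637677
rest 1764 ((474.2066650390625, -402.5335693359375), (174.21995544433594, 86.47049713134766), 0.4847368597984314) [ 0.466  -0.4071  0.0075] 0.014482348148946889
grip 539 ((470.83782958984375, -405.803466796875), (63.53676223754883, 22.33979034423828), 6.880857467651367) [ 0.4707 -0.4047  0.0539] 0.05903507136612651
dish 983 ((350.6075439453125, -303.107666015625), (58.39567184448242, 58.656986236572266), 0.8344178795814514) [ 0.3505 -0.3026  0.0156] 0.02121499843219854
violet 277 ((671.008544921875, -291.94866943359375), (29.170761108398438, 29.020429611206055), 1.252212405204773) [ 0.6687 -0.2923  0.0693] 0.10224494357396352
iodine 311 ((698.2645874023438, -347.9548645019531), (30.999286651611328, 39.346763610839844), 73.97371673583984) [ 0.6917 -0.3472  0.068 ] 0.10121229415623156
disc ((543.5319213867188, -197.33517456054688), (48.095252990722656, 72.03680419921875), 89.5766830444336) [ 0.57945705 -0.17334013  0.09682228] [ 0.50740111 -0.22151517  0.03041913]
grip ((471.10638427734375, -406.5081481933594), (63.24562454223633, 24.91934585571289), 5.968214511871338) [ 0.50285618 -0.39156203  0.05887849] [ 0.43896918 -0.42130074  0.03006062]
```

View pics/za.png

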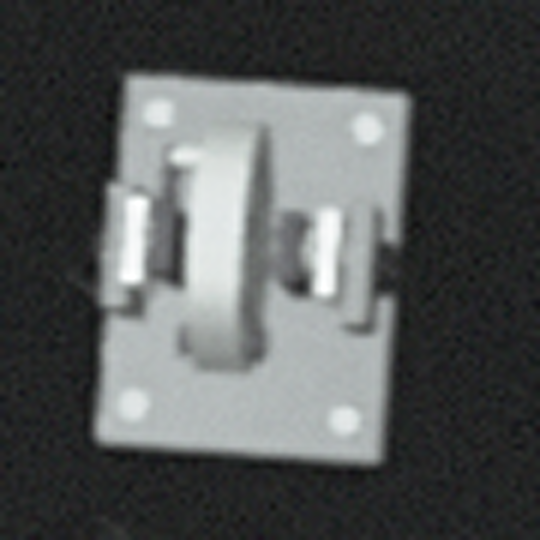

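View pics/zb.png

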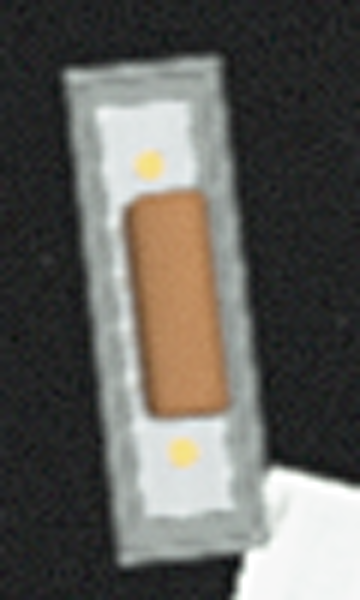

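View pics/zs.png

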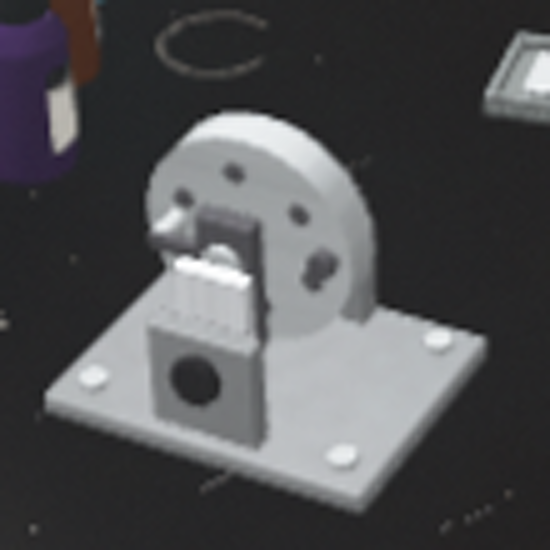

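```bash
cat >> h.py <<'E'
def ray(c,uv,z,T=None):
    T=np.array(c["extrinsics"] if T is None else T); f=240/np.tan(np.radians(c["vfov"])/2)
    uv=np.atleast_2d(uv).astype(float)
    d=np.c_[(uv[:,0]-c["cx"])/f,(uv[:,1]-c["cy"])/f,np.ones(len(uv))]@T[:3,:3].T
    o=T[:3,3]; return o+d*((z-o[2])/d[:,2])[:,None]
E
python3 - <<'E'
from h import *
c=np.load("top0.npz"); P=cloud(c)
k=(np.array([(127,73),(411,95),(382,463),(97,440)])+.0)/6+[240,180]
w=ray(c,k,.0085);print("stand",w.round(4),w.mean(0),rect(w[:,:2]))
k=np.array([(63,70),(218,57),(268,545),(120,565)])/6+[365,215]
w=ray(c,k,.0095);print("rest",w.round(4),w.mean(0),rect(w[:,:2]))
q=P[190:250,265:295].reshape(-1,3)
# rim top profile
h=np.array([q[(abs(q[:,0]-x)<.003)][:,2].max() for x in np.arange(.51,.58,.006)]);print(h.round(4))
t=q[(q[:,2]>.085)];print("ridge",rect(t[:,:2]),np.median(t,0))
# circle fit in xz of rim
t=q[(q[:,2]>.07)];A=np.c_[2*t[:,0],2*t[:,2],np.ones(len(t))]
s=np.linalg.lstsq(A,(t[:,0]**2+t[:,2]**2),rcond=None)[0];print("circ",s[:2],np.sqrt(s[2]+s[0]**2+s[1]**2))
R=P.reshape(-1,3);m=R[(R[:,2]>.1)&(R[:,1]>-.25)&(R[:,0]>.3)&(R[:,0]<.85)&(R[:,2]<.5)]
for z in np.arange(.1,.45,.05):
    a=m[(m[:,2]>=z)&(m[:,2]<z+.05)]
    if len(a):print(z.round(2),len(a),a.min(0).round(3),a.max(0).round(3), a[a[:,1].argmin()].round(3))
E
```

```text
stand [[ 0.5991 -0.1738  0.0085]
 [ 0.5933 -0.2581  0.0085]
 [ 0.4845 -0.2514  0.0085]
 [ 0.4902 -0.1674  0.0085]] [ 0.54175682 -0.21268198  0.0085    ] ((541.77392578125, -212.58392333984375), (84.55443572998047, 109.65902709960938), 86.48101043701172)
rest [[ 0.5396 -0.377   0.0095]
 [ 0.5439 -0.4222  0.0095]
 [ 0.4023 -0.4371  0.0095]
 [ 0.3959 -0.3945  0.0095]] [ 0.47043125 -0.40767917  0.0095    ] ((470.4959411621094, -408.2532653808594), (144.7967987060547, 45.418792724609375), 6.939540386199951)
[0.0791 0.0867 0.0905 0.0944 0.0968 0.0978 0.0963 0.0961 0.0943 0.09
 0.0846 0.0767]
ridge ((541.95751953125, -210.94544982910156), (14.546561241149902, 49.077205657958984), 86.835205078125) [ 0.54120866 -0.2108288   0.09189272]
circ [0.54148487 0.07809456] 0.019555998146594145
0.1 5397 [ 0.65 -0.23  0.1 ] [ 0.814 -0.05   0.15 ] [ 0.754 -0.23   0.106]
0.15 818 [ 0.722 -0.203  0.15 ] [ 0.82  -0.101  0.2  ] [ 0.811 -0.203  0.152]
0.2 3101 [ 0.692 -0.195  0.2  ] [ 0.83  -0.098  0.25 ] [ 0.807 -0.195  0.205]
0.25 3187 [ 0.564 -0.155  0.25 ] [0.8   0.017 0.3  ] [ 0.748 -0.155  0.27 ]
0.3 12992 [ 0.519 -0.14   0.3  ] [0.759 0.042 0.35 ] [ 0.723 -0.14   0.301]
0.35 410 [ 0.53  -0.062  0.35 ] [0.646 0.036 0.357] [ 0.64  -0.062  0.351]
```

{"method": "step_arm", "body": {
  "commands": [
    [[-15,6,4],0],
    [[-31,13,8],0],
    [[-31,13,8],0],
    [[-31,13,8],0],
    [[-31,13,8],0],
    [[-31,13,8],0],
    [[-31,13,8],0],
    [[-31,13,8],0],
    [[-16,7,4],0],
    [[0,0,0],6.3],
    [[0,0,0],6.3],
    [[0,0,0],6.2],
    [[0,0,0],0]
  ],
  "gripper": 0
}}

```text
time_s: 1.72
tcp_pos: [0.4711, -0.4067, 0.1625]
eef_rot: [180.0, -0.0, -173.0]
contact_force: [-0.0, -0.6, 0.1]
gripper_width: 0.088
```

```bash
cat >> h.py <<'E'
from scipy.spatial.transform import Rotation as Ro
def tcpT(s):
    T=np.eye(4);T[:3,:3]=Ro.from_euler("xyz",s["eef_rot"],degrees=True).as_matrix();T[:3,3]=s["tcp_pos"];return T
def show(s): print(s["time_s"],s["tcp_pos"].round(4),s["eef_rot"].round(2),s["contact_force"].round(2),s["moment"].round(3),round(s["gripper_width"],4))
def to(s,p,yaw=None):
    T=tcpT(s);print("shift mm",(T[:3,:3].T@(np.array(p)-T[:3,3])*1000).round(1), "twist",None if yaw is None else -((yaw-s["eef_rot"][2]+180)%360-180))
E
python3 - <<'E'
from plant import r,imaging
from h import *
s=r.get_state();show(s);print(s["joints"].round(1))
c=imaging.capture("wrist");c["T"]=tcpT(s)@c["T_tool_cam"];np.savez("w1.npz",**c)
cv2.imwrite("pics/w1.png",c["img"][:,:,::-1])
to(s,(.4708,-.4055,.016),-173.1)
E
```

```text
1.725 [ 0.4711 -0.4067  0.1625] [ 1.8000e+02 -1.0000e-02 -1.7305e+02] [-0.04 -0.61  0.07] [-0.027 -0.001 -0.032] 0.088
[-22.9  18.3 -11.3  -0.  -60.4 -60.2]
shift mm [1.000e-01 1.200e+00 1.465e+02] twist 0.05282628586510896
```

View pics/w1.png

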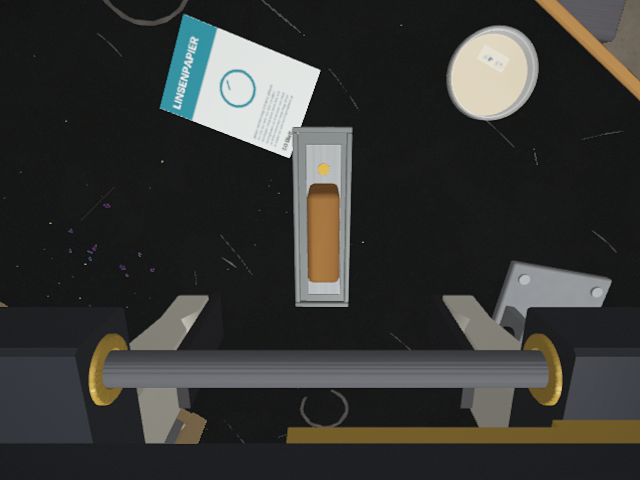

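The rest is at (323,215) in the wrist view and the grip at (323,235), both clear and aligned with the tool. I'll check them against this camera.

```bash
python3 - <<'E'
from plant import r
from h import *
c=dict(np.load("w1.npz")); P=cloud(c,c["T"])
q=P[170:295,295:352].reshape(-1,3)
t=q[(q[:,2]>.051)&(q[:,2]<.065)];print("grip",rect(t[:,:2]),np.median(t[:,2]))
t=q[(q[:,2]>.0)&(q[:,2]<.012)];print("rest z",np.percentile(t[:,2],[5,50,95]))
k=ray(c,[(293,128),(352,128),(348,305),(296,305)],.009,c["T"]);print(k.round(4),k.mean(0),rect(k[:,:2]))
q=P[200:280,375:420].reshape(-1,3);print("desk",np.median(q[:,2]))
im=c["img"].astype(int);m=(im[...,0]-im[...,2]>50);m[:120]=0;m[300:]=0;m[:,:295]=0;m[:,352:]=0;m[120:180]=0
t=P[m];t=t[t[:,2]>.045];print("brown",rect(t[:,:2]),np.median(t,0))
E
```

```text
grip ((469.0550842285156, -409.71893310546875), (63.371726989746094, 21.703533172607422), 7.338296890258789) 0.05485962740197975
rest z [0.00246717 0.00810566 0.01012549]
[[ 0.4014 -0.4401  0.009 ]
 [ 0.3963 -0.3976  0.009 ]
 [ 0.5368 -0.381   0.009 ]
 [ 0.542  -0.4239  0.009 ]] [ 0.46911363 -0.41064189  0.009     ] ((469.1229248046875, -410.703369140625), (141.6427001953125, 43.12491989135742), 6.701790809631348)
desk nan
brown ((468.5644836425781, -410.0155944824219), (62.27196502685547, 20.981151580810547), 7.04435920715332) [ 0.46632761 -0.41013906  0.05487883]
```

{"method": "step_arm", "body": {
  "commands": [
    [[1.2,-1.2,15],0],
    [[0,0,30],0],
    [[0,0,35],0],
    [[0,0,30],0],
    [[0,0,18],0],
    [[0,0,10],0],
    [[0,0,5],0],
    [[0,0,2.5],0],
    [[0,0,0],0]
  ]
}}

```text
time_s: 2.9
tcp_pos: [0.4704, -0.4084, 0.0176]
eef_rot: [-180.0, 0.0, -173.1]
contact_force: [-0.3, -1.1, 0.1]
gripper_width: 0.0875
```

```bash
python3 - <<'E'
from plant import r,imaging
from h import *
s=r.get_state();show(s)
c=imaging.capture("wrist");cv2.imwrite("pics/w2.png",c["img"][:,:,::-1])
E
```

```text
2.9 [ 0.4704 -0.4084  0.0176] [-1.7997e+02  5.0000e-02 -1.7308e+02] [-0.26 -1.08  0.14] [-0.017 -0.069 -0.011] 0.0875
```

View pics/w2.png

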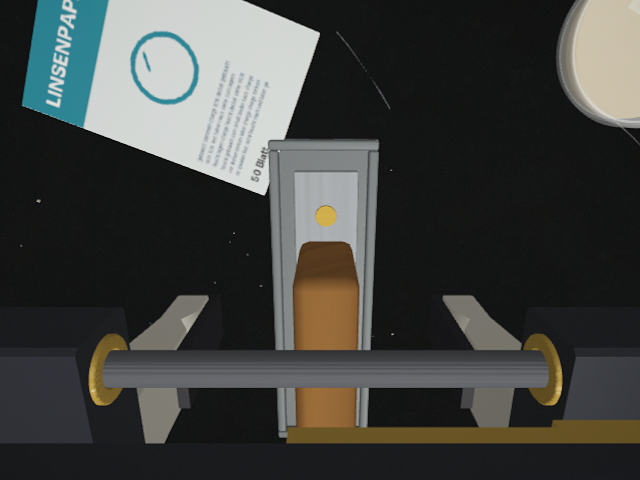

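The grip is centred between the fingers (at 326,330). I'll close on it.

{"method": "step_arm", "body": {
  "commands": [
    [[0,0,2],0],
    [[0,0,0],0],
    [[0,0,0],0],
    [[0,0,0],0],
    [[0,0,0],0],
    [[0,0,0],0]
  ],
  "gripper": 1,
  "grip_force": 55
}}

```text
time_s: 3.7
tcp_pos: [0.4701, -0.4082, 0.015]
eef_rot: [180.0, -0.0, -173.1]
contact_force: [0.3, 0.4, 0.2]
gripper_width: 0.0332
```

{"method": "step_arm", "body": {
  "commands": [
    [[0,0,0],0],
    [[0,0,0],0],
    [[0,0,0],0],
    [[0,0,0],0]
  ]
}}

```text
time_s: 4.2
tcp_pos: [0.4701, -0.4081, 0.015]
eef_rot: [180.0, -0.0, -173.1]
contact_force: [0.5, -1.1, 0.4]
gripper_width: 0.0215
```

{"method": "step_arm", "body": {
  "commands": [
    [[0,0,-3],0],
    [[0,0,-8],0],
    [[0,0,-20],0],
    [[0,0,-30],0],
    [[0,0,-30],0],
    [[0,0,-25],0],
    [[0,0,-14],0],
    [[0,0,-5],0],
    [[0,0,0],0],
    [[0,0,0],0]
  ]
}}

```text
time_s: 5.45
tcp_pos: [0.4696, -0.4079, 0.1489]
eef_rot: [179.9, -0.1, -173.1]
contact_force: [-0.2, 1.3, -1.2]
gripper_width: 0.0214
```

```bash
python3 - <<'E'
from plant import r,imaging
from h import *
s=r.get_state();show(s)
c=imaging.capture("wrist");cv2.imwrite("pics/w3.png",c["img"][:,:,::-1])
s=r.get_state();show(s)
c=imaging.capture("scene");cv2.imwrite("pics/s3.png",c["img"][:,:,::-1])
c["img"]
s=r.get_state();show(s)
# microscope clearance
P=cloud(np.load("top0.npz")).reshape(-1,3)
for x in np.arange(.5,.7,.03):
    a=P[(abs(P[:,0]-x)<.015)&(P[:,2]>.15)&(P[:,2]<.4)&(P[:,1]>-.25)&(P[:,1]<.1)]
    if len(a): print(x.round(2),a[a[:,1].argmin()].round(3))
E
```

```text
5.45 [ 0.4696 -0.4079  0.1489] [ 1.7994e+02 -8.0000e-02 -1.7309e+02] [-0.18  1.35 -1.21] [-0.002 -0.038  0.059] 0.0214
5.5 [ 0.4696 -0.4079  0.1489] [ 1.7994e+02 -8.0000e-02 -1.7309e+02] [ 1.17 -0.05 -1.72] [ 0.006 -0.056  0.017] 0.0218
5.55 [ 0.4697 -0.408   0.1491] [ 1.7995e+02 -7.0000e-02 -1.7309e+02] [ 0.26 -0.23 -2.2 ] [ 0.015 -0.019  0.009] 0.022
0.53 [ 0.545 -0.068  0.319]
0.56 [ 0.575 -0.091  0.274]
0.59 [ 0.605 -0.111  0.267]
0.62 [ 0.614 -0.113  0.271]
0.65 [ 0.665 -0.112  0.299]
0.68 [ 0.695 -0.15   0.241]
```

View pics/s3.png

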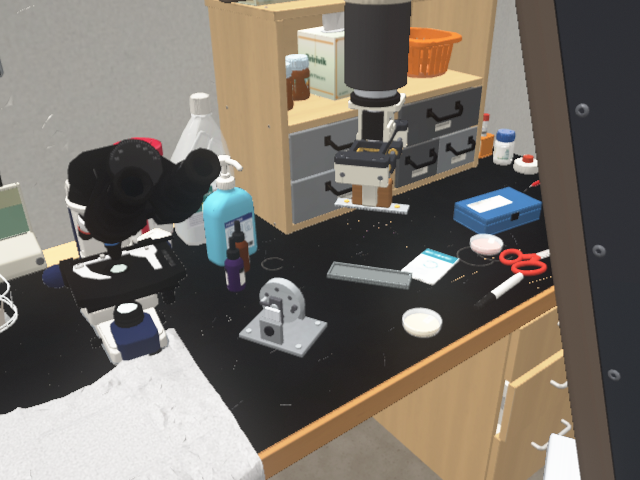

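View pics/w3.png

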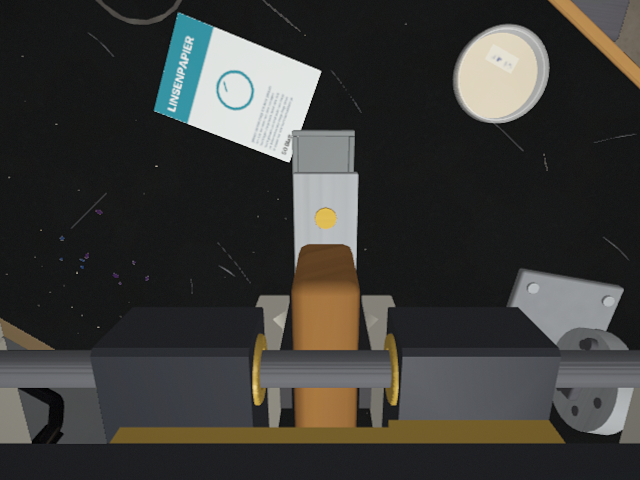

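```bash
python3 - <<'E'
from plant import r,imaging
from h import *
c=imaging.capture("scene");P=cloud(c)
q=P[60:215,325:420].reshape(-1,3)
for z in np.arange(.13,.40,.02):
    a=q[(q[:,2]>=z)&(q[:,2]<z+.02)&(abs(q[:,1]+.408)<.12)&(abs(q[:,0]-.47)<.12)]
    if len(a): print(z.round(2),len(a),(a.min(0)-[.47,-.408,0]).round(3),(a.max(0)-[.47,-.408,0]).round(3))
Q=np.vstack([cloud(np.load("top0.npz")).reshape(-1,3),cloud(np.load("scene0.npz")).reshape(-1,3)])
a=Q[(Q[:,0]>.5)&(Q[:,0]<.66)&(Q[:,1]>-.14)&(Q[:,1]<-.05)&(Q[:,2]>.1)&(Q[:,2]<.4)]
for z in np.arange(.1,.4,.02):
    b=a[(a[:,2]>=z)&(a[:,2]<z+.02)]
    if len(b):print(z.round(2),len(b),b.min(0).round(3),b.max(0).round(3))
E
```

```text
0.13 527 [-0.059 -0.021  0.138] [0.063 0.022 0.15 ]
0.15 426 [-0.031 -0.011  0.15 ] [0.034 0.03  0.17 ]
0.17 362 [-0.031 -0.014  0.17 ] [0.031 0.033 0.19 ]
0.19 11 [-0.029 -0.009  0.19 ] [0.005 0.033 0.192]
0.21 565 [-0.049 -0.092  0.216] [0.029 0.094 0.23 ]
0.23 1064 [-0.049 -0.094  0.23 ] [0.041 0.099 0.25 ]
0.25 1520 [-0.049 -0.101  0.25 ] [0.029 0.101 0.27 ]
0.27 473 [-0.027 -0.047  0.27 ] [0.02  0.021 0.29 ]
0.29 459 [-0.039 -0.039  0.29 ] [0.035 0.022 0.31 ]
0.31 705 [-0.039 -0.051  0.31 ] [0.039 0.039 0.33 ]
0.33 546 [-0.045 -0.007  0.33 ] [0.043 0.049 0.35 ]
0.35 901 [-0.046 -0.012  0.35 ] [0.043 0.049 0.37 ]
0.37 624 [-0.046 -0.007  0.37 ] [0.042 0.048 0.385]
0.1 40 [ 0.651 -0.124  0.114] [ 0.66  -0.108  0.12 ]
0.12 302 [ 0.65 -0.14  0.12] [ 0.66  -0.105  0.136]
0.24 163 [ 0.583 -0.105  0.244] [ 0.631 -0.051  0.26 ]
0.26 712 [ 0.573 -0.113  0.26 ] [ 0.634 -0.05   0.28 ]
0.28 1300 [ 0.549 -0.111  0.28 ] [ 0.66 -0.05  0.3 ]
0.3 2493 [ 0.532 -0.11   0.3  ] [ 0.66 -0.05  0.32]
0.32 2669 [ 0.519 -0.103  0.32 ] [ 0.66 -0.05  0.34]
0.34 1204 [ 0.522 -0.078  0.34 ] [ 0.655 -0.05   0.356]
```

{"method": "step_arm", "body": {
  "commands": [
    [[-3,9.6,0.7],0],
    [[-7.5,24,1.7],0],
    [[-10,32,2.4],0],
    [[-10,32,2.4],0],
    [[-10,32,2.4],0],
    [[-10,32,2.4],0],
    [[-7,21,1.4],0],
    [[-3,9,0.6],0],
    [[0,0,0],5.1],
    [[0,0,0],5.1],
    [[0,0,0],0],
    [[0,0,0],0]
  ]
}}

```text
time_s: 7.1
tcp_pos: [0.507, -0.2108, 0.136]
eef_rot: [-180.0, -0.0, 176.8]
contact_force: [0.1, -0.3, -1.8]
gripper_width: 0.0217
```

```bash
python3 - <<'E'
from plant import r,imaging
from h import *
f=[]
s=r.get_state();show(s);f.append(s["contact_force"])
c=imaging.capture("scene");cv2.imwrite("pics/s4.png",cv2.resize(c["img"][200:380,200:440,::-1],None,fx=3,fy=3,interpolation=cv2.INTER_CUBIC))
s=r.get_state();f.append(s["contact_force"])
c=imaging.capture("top");cv2.imwrite("pics/t4.png",cv2.resize(c["img"][150:300,200:400,::-1],None,fx=4,fy=4,interpolation=cv2.INTER_CUBIC))
s=r.get_state();show(s);f.append(s["contact_force"]);print(np.array(f).round(2))
to(s,(.507,-.2105,.112),176.7)
E
```

```text
7.1 [ 0.507  -0.2108  0.136 ] [-180.     -0.    176.81] [ 0.14 -0.32 -1.83] [-0.015  0.026 -0.028] 0.0217
7.2 [ 0.507  -0.2108  0.136 ] [180.    -0.   176.77] [-0.43  0.24 -2.43] [0.002 0.011 0.008] 0.0215
[[ 0.14 -0.32 -1.83]
 [ 0.27  1.   -1.33]
 [-0.43  0.24 -2.43]]
shift mm [ 0.1  0.3 24. ] twist 0.07216032890684687
```

View pics/s4.png

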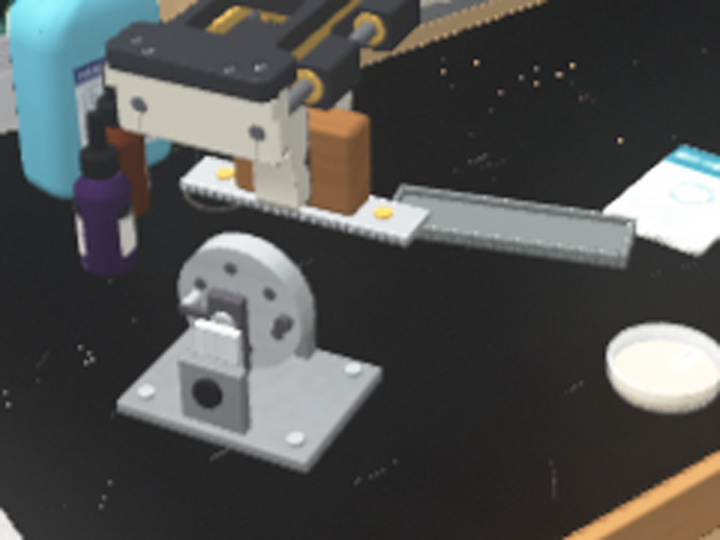

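View pics/t4.png

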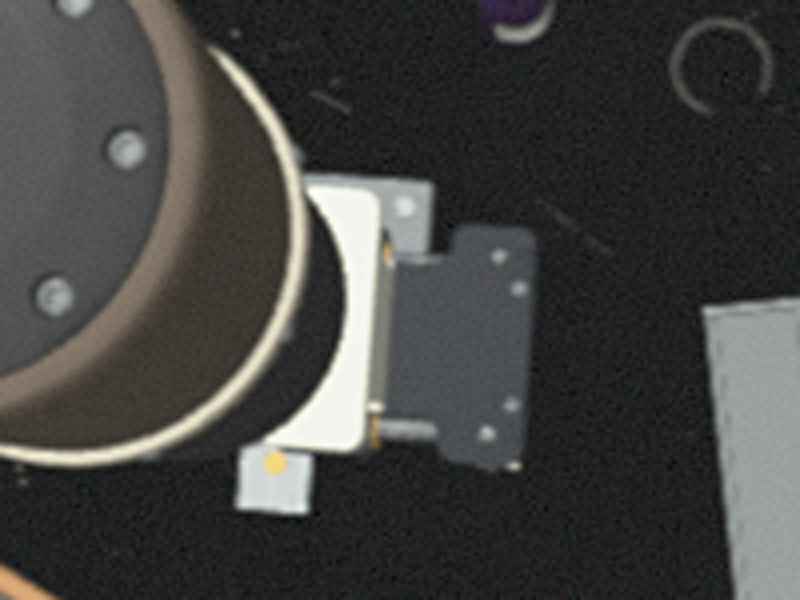

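{"method": "step_arm", "body": {
  "commands": [
    [[0,0.2,10],0],
    [[0,0,7],0],
    [[0,0,4],0],
    [[0,0,2],0],
    [[0,0,0],0]
  ]
}}

```text
time_s: 7.82
tcp_pos: [0.5071, -0.2105, 0.1129]
eef_rot: [-180.0, -0.0, 176.7]
contact_force: [0.5, -0.2, -1.6]
gripper_width: 0.0216
```

{"method": "step_arm", "body": {
  "commands": [
    [[0,0,1],0],
    [[0,0,1],0],
    [[0,0,0],0]
  ]
}}

```text
time_s: 8.2
tcp_pos: [0.5071, -0.2105, 0.1111]
eef_rot: [180.0, 0.0, 176.7]
contact_force: [0.6, 0.6, -0.6]
gripper_width: 0.0218
```

{"method": "step_arm", "body": {
  "commands": [
    [[0,0,1],0],
    [[0,0,0],0]
  ]
}}

```text
time_s: 8.45
tcp_pos: [0.5071, -0.2105, 0.11]
eef_rot: [180.0, -0.0, 176.7]
contact_force: [-0.3, -0.4, -2.0]
gripper_width: 0.0216
```

{"method": "step_arm", "body": {
  "commands": [
    [[0,0,1],0],
    [[0,0,0],0]
  ]
}}

```text
time_s: 8.7
tcp_pos: [0.5071, -0.2105, 0.109]
eef_rot: [180.0, -0.0, 176.7]
contact_force: [0.3, -0.4, -1.5]
gripper_width: 0.0216
```

{"method": "step_arm", "body": {
  "commands": [
    [[0,0,0.5],0],
    [[0,0,0.5],0],
    [[0,0,0],0]
  ]
}}

```text
time_s: 9.07
tcp_pos: [0.5071, -0.2105, 0.108]
eef_rot: [-180.0, -0.0, 176.7]
contact_force: [0.1, 0.6, -2.2]
gripper_width: 0.0221
```

{"method": "step_arm", "body": {
  "commands": [
    [[0,0,0.5],0],
    [[0,0,0],0]
  ]
}}

```text
time_s: 9.32
tcp_pos: [0.5071, -0.2105, 0.1075]
eef_rot: [180.0, -0.0, 176.7]
contact_force: [-0.0, 0.7, -1.0]
gripper_width: 0.0215
```

{"method": "step_arm", "body": {
  "commands": [
    [[0,0,0.5],0],
    [[0,0,0],0]
  ]
}}

```text
time_s: 9.57
tcp_pos: [0.5071, -0.2105, 0.107]
eef_rot: [180.0, -0.0, 176.7]
contact_force: [0.5, -0.2, -1.9]
gripper_width: 0.0217
```

{"method": "step_arm", "body": {
  "commands": [
    [[0,0,0.5],0],
    [[0,0,0],0]
  ]
}}

```text
time_s: 9.82
tcp_pos: [0.5071, -0.2105, 0.1065]
eef_rot: [180.0, -0.0, 176.7]
contact_force: [0.9, 0.5, -1.8]
gripper_width: 0.0218
```

{"method": "step_arm", "body": {
  "commands": [
    [[0,0,0.5],0],
    [[0,0,0],0]
  ]
}}

```text
time_s: 10.07
tcp_pos: [0.5071, -0.2105, 0.106]
eef_rot: [180.0, -0.0, 176.7]
contact_force: [0.5, -0.3, -2.3]
gripper_width: 0.0218
```

{"method": "step_arm", "body": {
  "commands": [
    [[0,0,0.5],0],
    [[0,0,0],0]
  ]
}}

```text
time_s: 10.32
tcp_pos: [0.5071, -0.2105, 0.1055]
eef_rot: [180.0, -0.0, 176.7]
contact_force: [0.3, 0.1, -1.6]
gripper_width: 0.0217
```

{"method": "step_arm", "body": {
  "commands": [
    [[0,0,0.5],0],
    [[0,0,0],0]
  ]
}}

```text
time_s: 10.58
tcp_pos: [0.5071, -0.2105, 0.1051]
eef_rot: [-180.0, -0.0, 176.7]
contact_force: [0.1, 0.0, -1.1]
gripper_width: 0.0215
```

```bash
python3 - <<'E'
from plant import r,imaging
from h import *
show(r.get_state())
c=imaging.capture("scene");cv2.imwrite("pics/s5.png",cv2.resize(c["img"][240:340,210:370,::-1],None,fx=5,fy=5,interpolation=cv2.INTER_CUBIC))
E
```

```text
10.575 [ 0.5071 -0.2105  0.1051] [-180.     -0.    176.72] [ 0.05  0.04 -1.08] [-0.029 -0.007  0.008] 0.0215
```

View pics/s5.png

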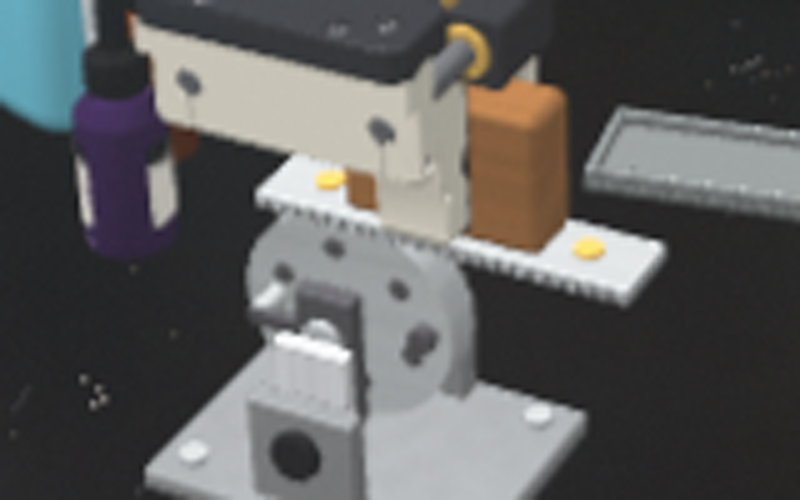

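The blade is just above the rim, with the disc top at about (345,215) in the crop. It's not touching yet.

{"method": "step_arm", "body": {
  "commands": [
    [[0,0,0.5],0],
    [[0,0,0],0]
  ]
}}

```text
time_s: 10.88
tcp_pos: [0.5072, -0.2105, 0.1048]
eef_rot: [-180.0, 0.0, 176.7]
contact_force: [-0.9, -0.0, 1.7]
gripper_width: 0.0218
```

{"method": "step_arm", "body": {
  "commands": [
    [[0,0,0.5],0],
    [[0,0,0],0]
  ]
}}

```text
time_s: 11.12
tcp_pos: [0.5074, -0.2106, 0.1044]
eef_rot: [-180.0, 0.0, 176.7]
contact_force: [-0.6, 0.4, 4.4]
gripper_width: 0.0221
```

{"method": "step_arm", "body": {
  "commands": [
    [[0,0,0.5],0],
    [[0,0,0],0]
  ]
}}

```text
time_s: 11.38
tcp_pos: [0.5076, -0.2106, 0.104]
eef_rot: [-180.0, 0.1, 176.7]
contact_force: [-1.1, 0.2, 6.1]
gripper_width: 0.0218
```

{"method": "step_arm", "body": {
  "commands": [
    [[-4,0,0.3],0],
    [[-5,0,0],0],
    [[-5,0,0],0]
  ]
}}

```text
time_s: 11.75
tcp_pos: [0.5203, -0.2115, 0.1035]
eef_rot: [-180.0, -0.1, 176.7]
contact_force: [-4.4, -0.7, 8.4]
gripper_width: 0.022
```

{"method": "step_arm", "body": {
  "commands": [
    [[-5,0,0],0],
    [[-5,0,0],0],
    [[-5,0,0],0]
  ]
}}

```text
time_s: 12.12
tcp_pos: [0.5352, -0.2124, 0.1035]
eef_rot: [-180.0, -0.1, 176.7]
contact_force: [-4.8, -0.5, 8.2]
gripper_width: 0.0223
```

{"method": "step_arm", "body": {
  "commands": [
    [[-5,0,0],0],
    [[-5,0,0],0]
  ]
}}

```text
time_s: 12.38
tcp_pos: [0.5451, -0.213, 0.1035]
eef_rot: [-180.0, -0.1, 176.7]
contact_force: [-3.9, 0.4, 7.7]
gripper_width: 0.022
```

{"method": "step_arm", "body": {
  "commands": [
    [[-5,0,0],0],
    [[-5,0,0],0],
    [[-5,0,0],0]
  ]
}}

```text
time_s: 12.75
tcp_pos: [0.5599, -0.2139, 0.1035]
eef_rot: [-180.0, -0.1, 176.7]
contact_force: [-4.9, 0.7, 8.9]
gripper_width: 0.0218
```

{"method": "step_arm", "body": {
  "commands": [
    [[-1,0,-3],0],
    [[0,0,-5],0],
    [[13,0,0],0],
    [[26,0,0],0],
    [[14,0,0],0],
    [[0,0,0],0]
  ]
}}

```text
time_s: 13.5
tcp_pos: [0.5081, -0.2105, 0.1116]
eef_rot: [180.0, 0.0, 176.7]
contact_force: [0.7, -0.1, -1.2]
gripper_width: 0.0216
```

```bash
cat > snap.py <<'E'
import sys
from plant import r,imaging
from h import *
show(r.get_state())
c=imaging.capture("scene");cv2.imwrite(f"pics/{sys.argv[1]}.png",cv2.resize(c["img"][240:340,210:370,::-1],None,fx=5,fy=5,interpolation=cv2.INTER_CUBIC))
E
python3 snap.py k1
```

```text
13.5 [ 0.5081 -0.2105  0.1116] [1.7999e+02 2.0000e-02 1.7671e+02] [ 0.69 -0.07 -1.16] [-0.022 -0.146 -0.002] 0.0216
```

View pics/k1.png

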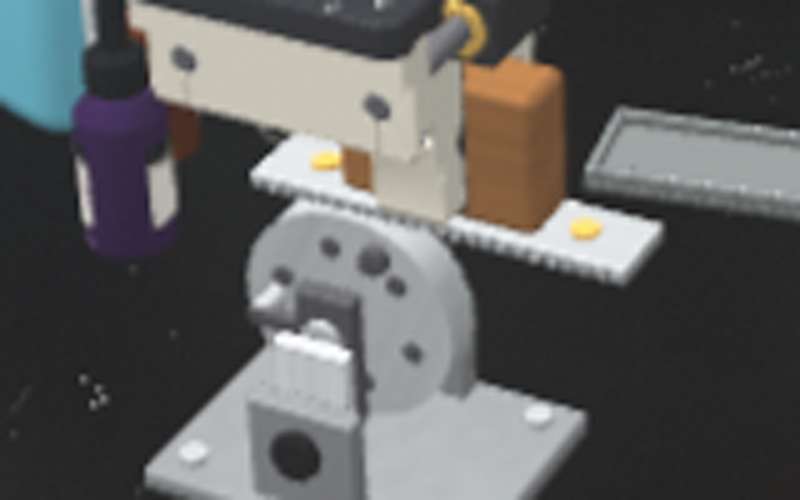

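The stud moved from (420,343) to (373,262), which is about 1.1 rad. Second stroke.

{"method": "step_arm", "body": {
  "commands": [
    [[0,0,4],0],
    [[0,0,2],0],
    [[-1,0,0.8],0],
    [[-3,0,0.6],0],
    [[-4,0,0.6],0],
    [[-5,0,0],0]
  ]
}}

```text
time_s: 14.3
tcp_pos: [0.522, -0.2116, 0.1038]
eef_rot: [-180.0, -0.0, 176.7]
contact_force: [-4.0, 0.3, 6.9]
gripper_width: 0.0219
```

{"method": "step_arm", "body": {
  "commands": [
    [[-5,0,0],0],
    [[-5,0,0],0],
    [[-5,0,0],0],
    [[-5,0,0],0]
  ]
}}

```text
time_s: 14.8
tcp_pos: [0.542, -0.2128, 0.1038]
eef_rot: [-180.0, -0.0, 176.7]
contact_force: [-4.1, 0.2, 7.6]
gripper_width: 0.0216
```

{"method": "step_arm", "body": {
  "commands": [
    [[-5,0,0],0],
    [[-5,0,0],0],
    [[-5,0,0],0],
    [[-5,0,0],0]
  ]
}}

```text
time_s: 15.3
tcp_pos: [0.5618, -0.2139, 0.1037]
eef_rot: [-180.0, -0.1, 176.7]
contact_force: [-3.9, 0.5, 7.2]
gripper_width: 0.0219
```

{"method": "step_arm", "body": {
  "commands": [
    [[-1,0,-3],0],
    [[0,0,-5],0],
    [[13,0,0],0],
    [[26,0,0],0],
    [[14,0,0],0],
    [[0,0,0],0]
  ]
}}

```text
time_s: 16.05
tcp_pos: [0.5092, -0.2106, 0.1116]
eef_rot: [180.0, 0.0, 176.7]
contact_force: [0.1, 0.4, -1.4]
gripper_width: 0.0218
```

```bash
python3 snap.py k2
```

```text
16.05 [ 0.5092 -0.2106  0.1116] [1.7999e+02 3.0000e-02 1.7671e+02] [ 0.06  0.41 -1.36] [-0.041 -0.116 -0.035] 0.0218
```

View pics/k2.png

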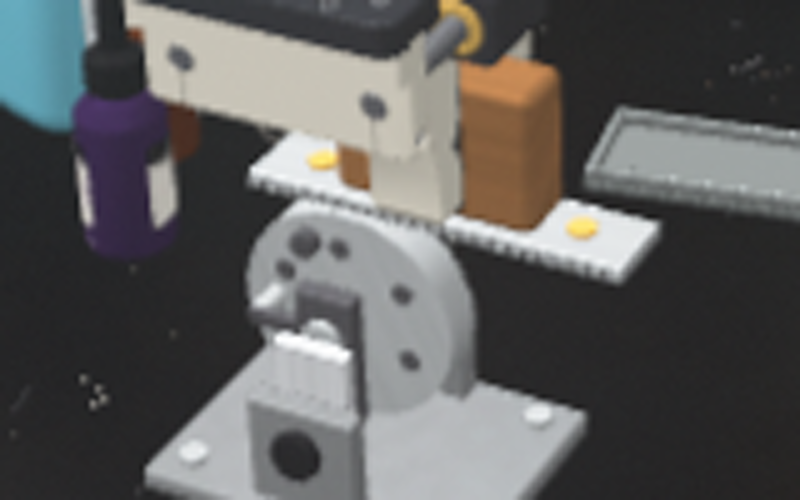

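The stud is now at (305,242), past the top. Third stroke.

{"method": "step_arm", "body": {
  "commands": [
    [[0,0,4],0],
    [[0,0,2],0],
    [[-1,0,0.8],0],
    [[-3,0,0.7],0],
    [[-4,0,0.6],0],
    [[-5,0,0],0]
  ]
}}

```text
time_s: 16.85
tcp_pos: [0.523, -0.2117, 0.1037]
eef_rot: [-180.0, -0.0, 176.7]
contact_force: [-3.6, -0.2, 7.0]
gripper_width: 0.022
```

{"method": "step_arm", "body": {
  "commands": [
    [[-5,0,0],0],
    [[-5,0,0],0],
    [[-5,0,0],0],
    [[-5,0,0],0]
  ]
}}

```text
time_s: 17.35
tcp_pos: [0.5429, -0.2129, 0.1037]
eef_rot: [-180.0, -0.0, 176.7]
contact_force: [-3.5, -0.8, 7.2]
gripper_width: 0.0215
```

{"method": "step_arm", "body": {
  "commands": [
    [[-5,0,0],0],
    [[-5,0,0],0],
    [[-5,0,0],0],
    [[-5,0,0],0]
  ]
}}

```text
time_s: 17.85
tcp_pos: [0.5628, -0.214, 0.1037]
eef_rot: [-180.0, -0.1, 176.7]
contact_force: [-3.6, -0.7, 6.5]
gripper_width: 0.0216
```

{"method": "step_arm", "body": {
  "commands": [
    [[-1,0,-3],0],
    [[0,0,-5],0],
    [[13,0,0],0],
    [[26,0,0],0],
    [[14,0,0],0],
    [[0,0,0],0]
  ]
}}

```text
time_s: 18.6
tcp_pos: [0.5102, -0.2107, 0.1115]
eef_rot: [180.0, 0.0, 176.7]
contact_force: [-0.5, 0.0, -1.2]
gripper_width: 0.022
```

```bash
python3 snap.py k3
```

```text
18.6 [ 0.5102 -0.2107  0.1115] [1.8000e+02 2.0000e-02 1.7671e+02] [-0.49  0.05 -1.23] [-0.033 -0.12   0.007] 0.022
```

View pics/k3.png

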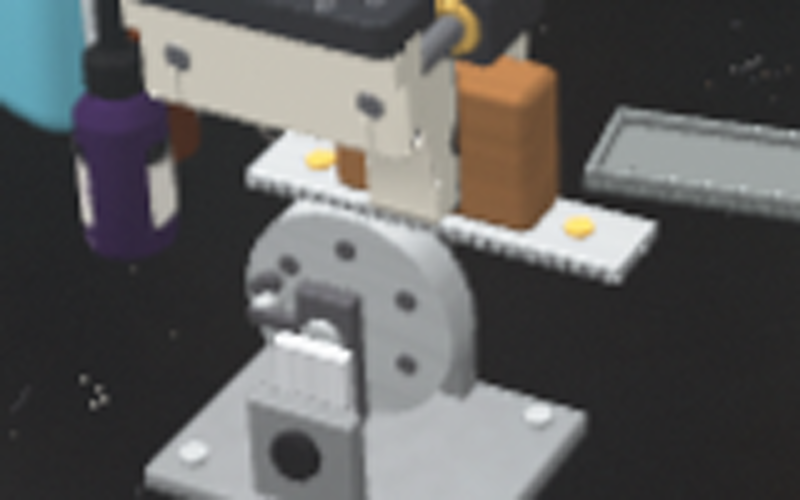

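The stud at (265,282) is almost at the white stop peg. Fourth stroke.

{"method": "step_arm", "body": {
  "commands": [
    [[0,0,4],0],
    [[0,0,2],0],
    [[-1,0,0.8],0],
    [[-3,0,0.7],0],
    [[-4,0,0.8],0],
    [[-5,0,0],0]
  ]
}}

```text
time_s: 19.4
tcp_pos: [0.5239, -0.2118, 0.1035]
eef_rot: [-180.0, -0.0, 176.7]
contact_force: [-5.1, 0.4, 9.1]
gripper_width: 0.0217
```

{"method": "step_arm", "body": {
  "commands": [
    [[-5,0,0],0],
    [[-5,0,0],0],
    [[-5,0,0],0],
    [[-5,0,0],0]
  ]
}}

```text
time_s: 19.9
tcp_pos: [0.5438, -0.213, 0.1035]
eef_rot: [-180.0, -0.0, 176.7]
contact_force: [-5.2, 1.0, 8.7]
gripper_width: 0.0219
```

{"method": "step_arm", "body": {
  "commands": [
    [[-5,0,0],0],
    [[-5,0,0],0],
    [[-5,0,0],0],
    [[-5,0,0],0]
  ]
}}

```text
time_s: 20.4
tcp_pos: [0.5636, -0.2141, 0.1035]
eef_rot: [-180.0, -0.1, 176.7]
contact_force: [-4.8, 0.5, 8.3]
gripper_width: 0.0218
```

{"method": "step_arm", "body": {
  "commands": [
    [[-1,0,-3],0],
    [[0,0,-5],0],
    [[13,0,0],0],
    [[26,0,0],0],
    [[14,0,0],0],
    [[0,0,0],0]
  ]
}}

```text
time_s: 21.15
tcp_pos: [0.5112, -0.2107, 0.1112]
eef_rot: [180.0, 0.0, 176.7]
contact_force: [0.7, -0.3, -1.6]
gripper_width: 0.022
```

```bash
python3 snap.py k4
```

```text
21.15 [ 0.5112 -0.2107  0.1112] [1.7999e+02 2.0000e-02 1.7671e+02] [ 0.75 -0.27 -1.64] [-0.045 -0.127  0.052] 0.022
```

View pics/k4.png

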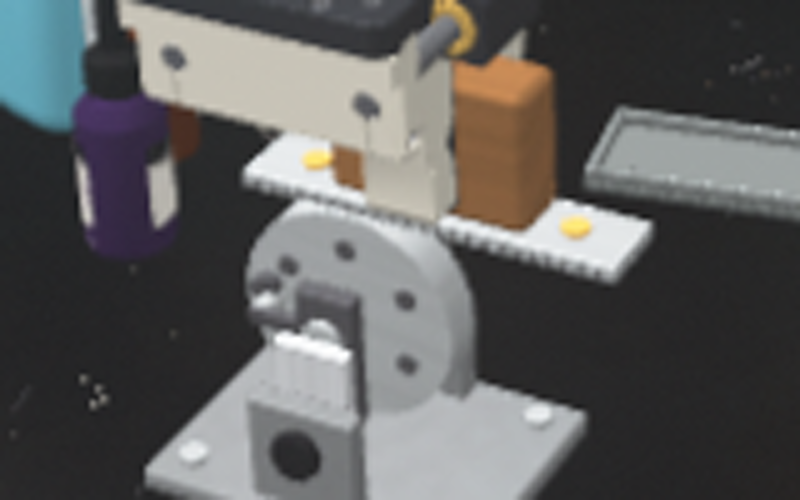

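The stud hasn't moved from (265,285), so the disc is at its stop. Now I'll take the file back to the rest.

{"method": "step_arm", "body": {
  "commands": [
    [[2,-3,-10],0],
    [[4,-10,-12],0],
    [[4,-27,-8],0],
    [[4.5,-36,0],0],
    [[4.5,-36,0],0],
    [[4.5,-36,0],0],
    [[3.7,-30,0],0],
    [[2,-15,0],0],
    [[0.5,-6.4,0],0],
    [[0,0,0],-5.1],
    [[0,0,0],-5.1],
    [[0,0,0],0],
    [[0,0,0],0]
  ]
}}

```text
time_s: 22.82
tcp_pos: [0.4713, -0.4077, 0.1411]
eef_rot: [-180.0, 0.0, -173.2]
contact_force: [-0.0, 0.2, -1.5]
gripper_width: 0.0214
```

```bash
python3 - <<'E'
from plant import r,imaging
from h import *
s=r.get_state();show(s)
to(s,(.4701,-.4081,.0155),-173.1)
c=imaging.capture("wrist");c["T"]=tcpT(s)@c["T_tool_cam"];np.savez("w6.npz",**c);cv2.imwrite("pics/w6.png",c["img"][:,:,::-1])
c=imaging.capture("scene");cv2.imwrite("pics/s6.png",cv2.resize(c["img"][130:330,210:450,::-1],None,fx=3,fy=3,interpolation=cv2.INTER_CUBIC))
show(r.get_state())
E
```

```text
22.825 [ 0.4713 -0.4077  0.1411] [-1.8000e+02  1.0000e-02 -1.7316e+02] [-0.02  0.17 -1.5 ] [ 0.003 -0.027 -0.01 ] 0.0214
shift mm [  1.2  -0.2 125.6] twist -0.05932613409098053
22.925 [ 0.4712 -0.4079  0.141 ] [-180.      0.   -173.13] [-0.76 -0.09 -1.36] [-0.007  0.004 -0.002] 0.0221
```

View pics/w6.png

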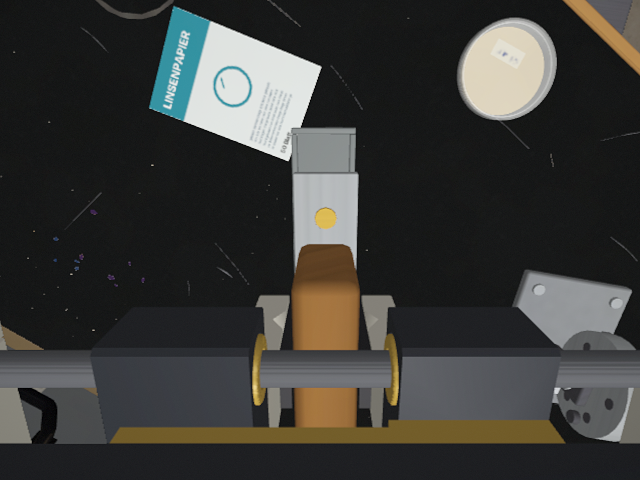

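View pics/s6.png

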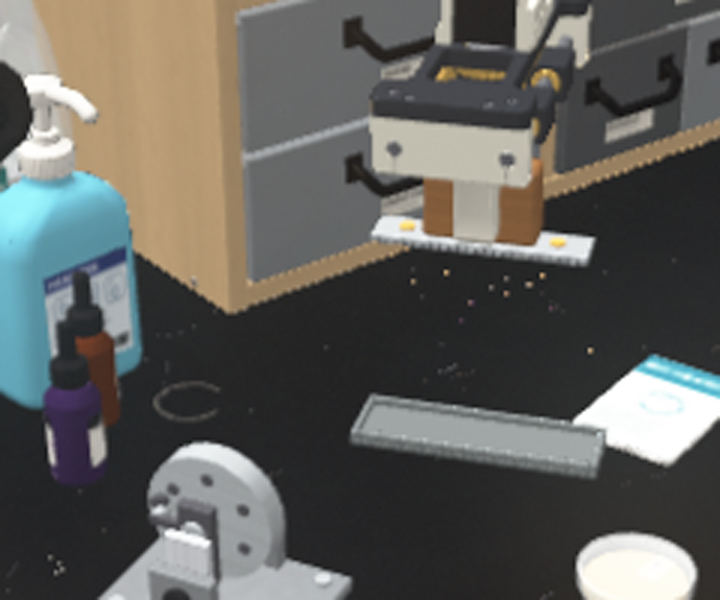

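The file sits in the jaws just as it did at pickup: blade end at (326,172), same as before. I'll lower it to the pickup pose.

{"method": "step_arm", "body": {
  "commands": [
    [[1.1,-0.2,10],0],
    [[0,0,25],0],
    [[0,0,30],0],
    [[0,0,25],0],
    [[0,0,15],0],
    [[0,0,9],0],
    [[0,0,5],0],
    [[0,0,3],0],
    [[0,0,1.5],0],
    [[0,0,0],0]
  ]
}}

```text
time_s: 24.18
tcp_pos: [0.4702, -0.4086, 0.0177]
eef_rot: [-180.0, 0.0, -173.1]
contact_force: [0.2, -0.5, -1.2]
gripper_width: 0.0219
```

{"method": "step_arm", "body": {
  "commands": [
    [[0,0,1],0],
    [[0,0,0.5],0],
    [[0,0,0],0]
  ]
}}

```text
time_s: 24.55
tcp_pos: [0.47, -0.4085, 0.0159]
eef_rot: [-180.0, 0.0, -173.1]
contact_force: [0.2, 0.7, -1.8]
gripper_width: 0.0215
```

```bash
python3 - <<'E'
from plant import r,imaging
from h import *
s=r.get_state();show(s)
c=imaging.capture("wrist");cv2.imwrite("pics/w7.png",c["img"][:,:,::-1])
E
```

```text
24.55 [ 0.47   -0.4085  0.0159] [-180.      0.   -173.09] [ 0.2   0.7  -1.84] [-0.055 -0.022  0.011] 0.0215
```

View pics/w7.png

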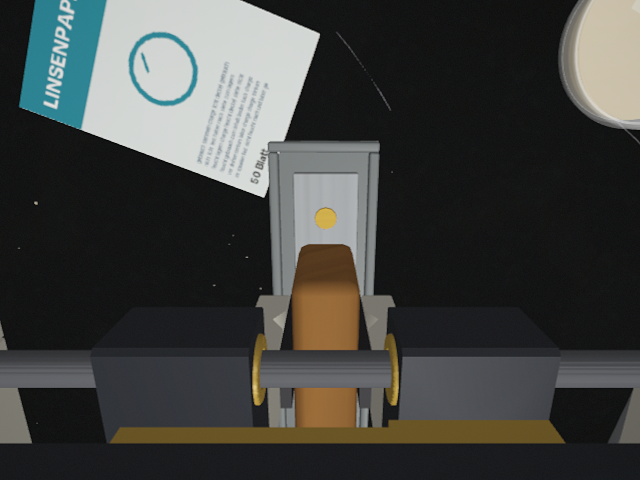

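The file is inside the tray (blade at 294–358, walls at 272–378), about 1 mm above the floor.

{"method": "step_arm", "body": {
  "commands": [
    [[0,0,0.5],0],
    [[0,0,0.5],0],
    [[0,0,0],0]
  ]
}}

```text
time_s: 24.98
tcp_pos: [0.47, -0.4085, 0.015]
eef_rot: [-180.0, 0.0, -173.1]
contact_force: [-1.1, 2.0, 1.9]
gripper_width: 0.022
```

{"method": "step_arm", "body": {
  "commands": [
    [[0,0,0],0],
    [[0,0,0],0],
    [[0,0,0],0],
    [[0,0,0],0],
    [[0,0,0],0],
    [[0,0,0],0],
    [[0,0,0],0]
  ],
  "gripper": 0.1
}}

```text
time_s: 25.85
tcp_pos: [0.47, -0.4085, 0.0149]
eef_rot: [180.0, 0.0, -173.1]
contact_force: [-0.2, -0.1, -0.4]
gripper_width: 0.078
```

{"method": "step_arm", "body": {
  "commands": [
    [[0,0,-3],0],
    [[0,0,-8],0],
    [[0,0,-20],0],
    [[0,0,-30],0],
    [[0,0,-35],0],
    [[0,0,-30],0],
    [[0,0,-15],0],
    [[0,0,-5],0],
    [[0,0,0],0]
  ]
}}

```text
time_s: 26.98
tcp_pos: [0.4696, -0.4082, 0.1602]
eef_rot: [180.0, -0.0, -173.1]
contact_force: [0.1, -0.3, -0.1]
gripper_width: 0.0788
```

```bash
python3 - <<'E'
from plant import r,imaging
from h import *
s=r.get_state();show(s)
c=imaging.capture("wrist");T=tcpT(s)@c["T_tool_cam"];cv2.imwrite("pics/w8.png",c["img"][:,:,::-1])
P=cloud(c,T);im=c["img"].astype(int);m=(im[...,0]-im[...,2]>50);m[:150]=0;m[300:]=0;m[:,:295]=0;m[:,352:]=0
t=P[m];t=t[t[:,2]>.045];print("brown",rect(t[:,:2]),np.percentile(t[:,2],[5,50,95]))
c=imaging.capture("scene");cv2.imwrite("pics/s8.png",c["img"][:,:,::-1])
E
```

```text
26.975 [ 0.4696 -0.4082  0.1602] [ 1.7996e+02 -4.0000e-02 -1.7310e+02] [ 0.08 -0.33 -0.08] [-0.069  0.003 -0.01 ] 0.0788
brown ((468.32586669921875, -410.2495422363281), (62.23668670654297, 21.009965896606445), 7.19216775894165) [0.05245635 0.05481918 0.0560482 ]
```

View pics/w8.png

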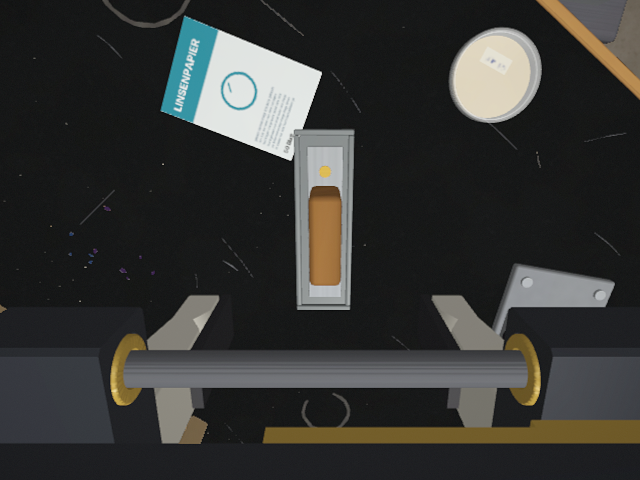

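View pics/s8.png

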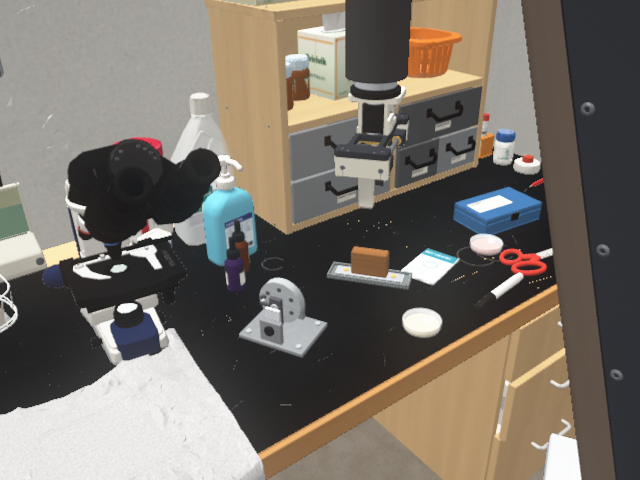

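The file lies flat in the tray (grip at 325,235, same height and yaw as at the start). The bottles and dish haven't moved, and the robot is clear of everything, so I'll hand in the job.

```bash
python3 -c "
from plant import close_job
print(close_job())"
```

```text
the job is handed in; nothing more can be done
None
```

The disc is round to its stop and the file is back flat in its rest. I handed the job in at about 27 s of the 72 s allowed.

- **Strokes:** I found the rim by slow touch, at roughly 94 mm above the desk. I then made four forward strokes of about 50 mm, lifting the file 8 mm for each return. Pressure read 8 to 11 N above the file's own weight at the points I sampled, against the 18 N limit. I only saw force at the end of each move, so brief peaks in between were not observed.
- **Disc:** The stud turned about 1.1 rad in each of the first two strokes and reached the stop peg on the third. The fourth stroke did not move it any further, which I took as proof that it was at the stop.
- **File:** It did not slip in the grip during the strokes. Back in the rest, it measured within about 0.3 mm and 0.2° of its starting pose, at the same height.
- **Surroundings:** In the last pictures the bottles and dish were where they started, and the open gripper was about 0.1 m above the file, touching nothing.

The cameras disagreed by up to 4 mm on where the file lay at the start. I used a middle value, and the grasp came out centred.

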